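# Close the test chamber lid crisscross

### The job

Tighten the four lid screws of the little vacuum chamber clockwise in crisscross order, red, blue, yellow, green, in two passes: on the first pass run each screw down by feel only until it just bites and its load pin starts to sink, on the second, in the same order, give each a further eighth of a turn or so, so the lid goes down evenly. Handle it gently without leaning on the lid, let go of the screws at the end, and leave the beaker, wire spool and screwdriver alone.

Things in the scene. Friction and masses are not known exactly. Their poses are not given: they have to be found in the camera images.
- chamber: Fixed round aluminium vacuum chamber, 226 mm across, lid top 84 mm above its origin (centre of its underside, on the bench); a low window bezel sits mid-lid. Four clamp screws stand on the lid on a circle of radius 72 mm: in this frame, from above, red at +x, yellow +y, blue -x, green -y, so red faces blue and yellow faces green. Screws tighten clockwise from above and stay where left.
- red_grip (a point): Grip point on the red screw's axis, 124 mm up, in an upright red bar 40 mm long, 12 thick, top 11 mm above this point, underside 21 below; x along the bar, y across it (pinch from above), z up. Turns with 0.05 N m for an unknown 0.2 to 0.85 rad until it bites; then it takes a steady 0.5 N m, felt at rest too while held; the bar yields 0.06 rad and springs back when let go.
- red_pin_top (a point): Top of the small red load pin, 7 mm wide, 29 mm from the red screw's axis in the steel ring under it (70 mm across, top 88 mm up; the collar on it 46 mm across, top 94 mm up). The pin starts standing 6.5 mm proud; once the screw has bitten it sinks 3 mm per radian of further turn, as the collar with the white line turns along. It does not move before.
- blue_grip (a point): Grip point on the blue screw's axis, 124 mm up, in an upright blue bar 40 mm long, 12 thick, top 11 mm above this point, underside 21 below; x along the bar, y across it (pinch from above), z up. Turns with 0.05 N m for an unknown 0.2 to 0.85 rad until it bites; then it takes a steady 0.5 N m, felt at rest too while held; the bar yields 0.06 rad and springs back when let go.
- blue_pin_top (a point): Top of the small blue load pin, 7 mm wide, 29 mm from the blue screw's axis in the steel ring under it (70 mm across, top 88 mm up; the collar on it 46 mm across, top 94 mm up). The pin starts standing 6.5 mm proud; once the screw has bitten it sinks 3 mm per radian of further turn, as the collar with the white line turns along. It does not move before.
- yellow_grip (a point): Grip point on the yellow screw's axis, 124 mm up, in an upright yellow bar 40 mm long, 12 thick, top 11 mm above this point, underside 21 below; x along the bar, y across it (pinch from above), z up. Turns with 0.05 N m for an unknown 0.2 to 0.85 rad until it bites; then it takes a steady 0.5 N m, felt at rest too while held; the bar yields 0.06 rad and springs back when let go.
- yellow_pin_top (a point): Top of the small yellow load pin, 7 mm wide, 29 mm from the yellow screw's axis in the steel ring under it (70 mm across, top 88 mm up; the collar on it 46 mm across, top 94 mm up). The pin starts standing 6.5 mm proud; once the screw has bitten it sinks 3 mm per radian of further turn, as the collar with the white line turns along. It does not move before.
- green_grip (a point): Grip point on the green screw's axis, 124 mm up, in an upright green bar 40 mm long, 12 thick, top 11 mm above this point, underside 21 below; x along the bar, y across it (pinch from above), z up. Turns with 0.05 N m for an unknown 0.2 to 0.85 rad until it bites; then it takes a steady 0.5 N m, felt at rest too while held; the bar yields 0.06 rad and springs back when let go.
- green_pin_top (a point): Top of the small green load pin, 7 mm wide, 29 mm from the green screw's axis in the steel ring under it (70 mm across, top 88 mm up; the collar on it 46 mm across, top 94 mm up). The pin starts standing 6.5 mm proud; once the screw has bitten it sinks 3 mm per radian of further turn, as the collar with the white line turns along. It does not move before.
- beaker: Loose glass beaker, 68 mm across at the rim, 95 mm high, upright; origin at the centre of its underside.
- spool: Loose spool of red wire with white flanges, 76 mm across, 42 mm high, standing on its flange; origin at the centre of its underside.
- screwdriver: Loose screwdriver with orange handle, 200 mm long, lying flat; x axis along it.

How it is judged:
On the way, in this order (a step that is already met when the one before it is completed fails the run):
1. first pass: the red screw has bitten (its pin has sunk more than 0.1 mm) (distance of red_pin_top from where it was at the start of the episode above 0.0001 m), for 0.1 s.
2. first pass: the blue screw has bitten (its pin has sunk more than 0.1 mm) (distance of blue_pin_top from where it was at the start of the episode above 0.0001 m), for 0.1 s.
3. first pass: the yellow screw has bitten (its pin has sunk more than 0.1 mm) (distance of yellow_pin_top from where it was at the start of the episode above 0.0001 m), for 0.1 s.
4. first pass: the green screw has bitten (its pin has sunk more than 0.1 mm) (distance of green_pin_top from where it was at the start of the episode above 0.0001 m), for 0.1 s.
5. second pass: the red screw is tight (its pin has sunk more than 1.5 mm, 0.5 rad past the bite) (distance of red_pin_top from where it was at the start of the episode above 0.0015 m), for 0.1 s.
6. second pass: the blue screw is tight (its pin has sunk more than 1.5 mm, 0.5 rad past the bite) (distance of blue_pin_top from where it was at the start of the episode above 0.0015 m), for 0.1 s.
7. second pass: the yellow screw is tight (its pin has sunk more than 1.5 mm, 0.5 rad past the bite) (distance of yellow_pin_top from where it was at the start of the episode above 0.0015 m), for 0.1 s.
8. second pass: the green screw is tight (its pin has sunk more than 1.5 mm, 0.5 rad past the bite) (distance of green_pin_top from where it was at the start of the episode above 0.0015 m), for 0.1 s.
At the end, for the whole second after the job is handed in: All four screws are tightened past their bite by about an eighth of a turn: each load pin has sunk between 1.5 and 3.8 mm (0.5 to 1.27 rad of turn past the bite); beaker, spool and screwdriver lie within 30 mm of where they stood (distance of red_pin_top from where it was at the start of the episode between 0.0015 and 0.0038 m and distance of blue_pin_top from where it was at the start of the episode between 0.0015 and 0.0038 m and distance of yellow_pin_top from where it was at the start of the episode between 0.0015 and 0.0038 m and distance of green_pin_top from where it was at the start of the episode between 0.0015 and 0.0038 m and distance of each of beaker, spool, screwdriver from where it was at the start of the episode below 0.03 m); the robot touches nothing.
It fails at once if a screw is wrung too far: its pin has sunk more than 4.2 mm (1.4 rad past the bite) (distance of any of red_pin_top, blue_pin_top, yellow_pin_top, green_pin_top from where it was at the start of the episode above 0.0042 m).
It fails at once if the lid is pulled down crooked: a screw's pin has sunk more than 1.2 mm (0.4 rad past the bite) while another screw has not yet bitten (its pin sunk less than 0.1 mm) (distance of any of red_pin_top, blue_pin_top, yellow_pin_top, green_pin_top from where it was at the start of the episode above 0.0012 m and distance of any of red_pin_top, blue_pin_top, yellow_pin_top, green_pin_top from where it was at the start of the episode below 0.0001 m).
It fails at once if the robot presses on the chamber's lid or body with more than 20 N (contact force between any of the fingers, the arm and chamber above 20 N).
It fails at once if the beaker, spool or screwdriver is shifted by more than 30 mm, or the beaker or spool tipped (distance of any of beaker, spool, screwdriver from where it was at the start of the episode above 0.03 m or angle between any of beaker, spool's own z axis and vertical above 0.4 rad).
It also fails if it takes over 72 s, if anything falls off the work surface, if the arm or the gripper's body presses on something with over 40 N, if the wrist force passes 120 N, or if a joint passes its speed limit or range.

### The arm

A 6-joint arm with a two-finger parallel gripper is mounted at the origin on the work surface. World frame = base frame: x ahead of the robot, y to its left, z up, the work surface at z = 0. Lengths are in m, angles in rad, forces in N, time in s.
With the tool pointing down it reaches from about 0.275 to 0.85 m from the base axis. Payload 5.2 kg.
Tool frame: the origin (TCP) lies between the finger pads; the fingertips stand 17 mm ahead of it and the grasp point (between the pads) lies 2 mm behind it (robot.tip_extent is the distance from the TCP to the fingertips, in m); z points along the fingers, y is the line along which they close (so a half turn about z gives the same grasp; the last joint's range is limited). The gripper opens to 85 mm and grips with 20 to 120 N. Pads are 22 mm wide; open, the fingers measure 114 mm over their backs; the gripper's body (76 mm by 85 mm) begins 54 mm behind the grasp point. The pads swing forward as they close: fully open they stand 13 mm farther back than shut.
Start: joints at [0.931, 0.259, 1.535, -0, 1.348, -0.203], TCP at [0.233, 0.498, 0.248] pointing down, gripper open.
Joint ranges: [-3.14, 3.14], [-0.91, 2.08], [0.19, 2.58], [-1.22, 4.36], [0.22, 2.71], [-3.12, 3.12]. Speed limits (rad/s): [2.57, 2.57, 3.14, 3.14, 3.14, 3.14].

### API

Orientations are given as a 3x3 rotation matrix whose columns are the frame's x, y, z axes.
In Python, from station import robot gives the robot as it stands.
- The arm moves only by the tool move_arm, never from a script. Its argument "motion" is a list that holds one entry, the list of rows, each a list of 7 numbers: the shift along the tool's x, y, z in cm, then the turn, a rotation vector about the tool's x, y, z in degrees, then the opening, from -1 (shut) to 1 (fully open). A call has 1 to 8 rows; each row is the pose to reach, as a shift and turn from the pose commanded when the call began, along the tool's axes at that moment; what a row does not reach only later rows make up. A row lasts 1/12 s, in which the tool goes at most 41.7 mm and 7.16 degrees, less where a joint would pass 70% of its speed; a pose out of reach is approached as far as the arm can. A call with a gripper value outside its range is refused whole. The fingers move at their own pace and stop on an object; "squeeze" is the grip in N (left out, the last holds). Time passes only in rows, so rows that repeat a pose let the fingers close. It gives the time, the measured TCP pose, the force, the opening and the grip force at its end, in the units of the state.
- robot.get_obs(): the state, without advancing time (a new reading comes with each control period).
- robot.capture(name): name is "scene" or "top" or "wrist"; returns a dict with "pixels" (480x640x3 uint8, red, green, blue), "fx", "fy", "cx", "cy" (pixels), "T" (4x4, takes a point from camera to world coordinates). Camera axes: x right, y up, looking along -z (the intrinsics and any distortion apply to the point x, -y, -z); pixel columns grow to the right and rows downward; lengths in m; the calibration is good to about 2 mm. A picture is of the moment at which its call begins. There is no depth.
- robot.finish_job(): hands the job in; it is judged then, once.
The state is a dict: "time_s": time; "joints": joint angles; "qd": joint speeds; "joint_efforts": joint torques, N m; "tool_pos": TCP position; "tool_rot": TCP orientation; "force": force on the tool from outside, world axes, zero at the start; "wrist_torque": the same for the moment, N m; "grip_width": finger opening in m; "finger_force": force on a finger pad.
Only numpy, scipy, OpenCV 4.12 (cv2) and the standard library are available. Lean on these libraries where they do the work, as an engineer would, in place of code of your own. Each camera call takes 0.05 s, during which the arm holds its last target. There are 200 camera calls.

## Working session

There is one attempt and no reset: what is moved stays moved. The work goes in short steps, Python scripts to look and compute and a tool call to move; the robot and the scene stay as the last step left them, time stands still between calls to the robot, and variables do not carry over. Pictures are saved under pics/ and viewed, at most 10 in all, crops included, and the job is handed in when it is done.

Besides the shell and the picture viewer there is one more tool, called after ">>>" as name([rows], argument=value, ...), one row to a line, values as JSON. move_arm: Moves the arm, as the interface text tells. Its arguments: {"type":"object","properties":{"motion":{"type":"array","items":{"type":"array","items":{"type":"array","items":{"type":"number"}}}},"squeeze":{"type":"number"}},"required":["motion"]}

```bash
ls; mkdir -p pics; python3 - <<'E'
from station import robot
import cv2, numpy as np
o=robot.get_obs()
for k,v in o.items(): print(k,np.round(v,3).tolist())
for n in ("top","scene"):
    c=robot.capture(n); cv2.imwrite(f"pics/{n}0.png",c["pixels"][:,:,::-1])
    print(n,c["fx"],c["fy"],c["cx"],c["cy"],np.round(c["T"],4).tolist(),[k for k in c])
E
```

```text
pics
time_s 0.0
joints [0.931, 0.259, 1.536, 0.0, 1.348, -0.203]
qd [0.0, -0.001, 0.0, 0.0, 0.001, -0.0]
joint_efforts [-0.001, -44.603, -29.058, -0.0, 0.012, -0.0]
tool_pos [0.232, 0.498, 0.247]
tool_rot [[-0.906, 0.423, -0.001], [0.423, 0.906, -0.001], [0.0, -0.002, -1.0]]
force [-0.111, -0.399, 1.051]
wrist_torque [0.011, 0.015, -0.001]
finger_force 0.0
grip_width 0.086
top 445.300116570839 445.300116570839 320.50124420257816 247.33412137395553 [[-0.0292, 0.9931, -0.1139, 0.4993], [-0.9994, -0.0313, -0.0165, -0.0267], [-0.02, 0.1133, 0.9934, 0.9786], [0.0, 0.0, 0.0, 1.0]] ['pixels', 'fx', 'fy', 'cx', 'cy', 'T']
scene 576.1642755483439 576.1642755483439 321.4938689717884 239.31102537384047 [[0.176, -0.7908, 0.5862, 1.2286], [0.9844, 0.1385, -0.1087, -0.1195], [0.0048, 0.5962, 0.8028, 0.9685], [0.0, 0.0, 0.0, 1.0]] ['pixels', 'fx', 'fy', 'cx', 'cy', 'T']
```

View pics/top0.png

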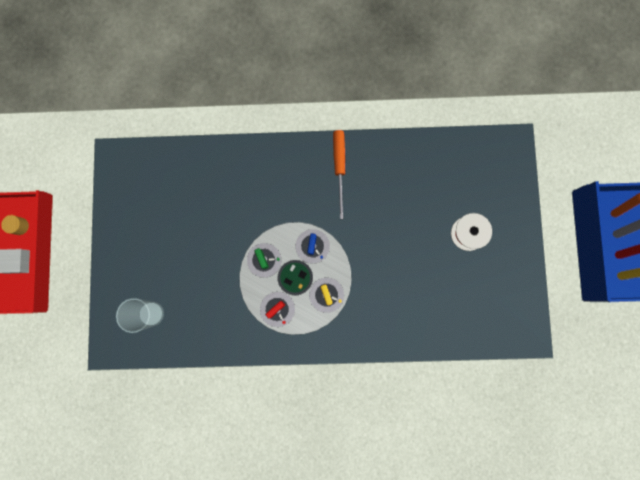

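View pics/scene0.png

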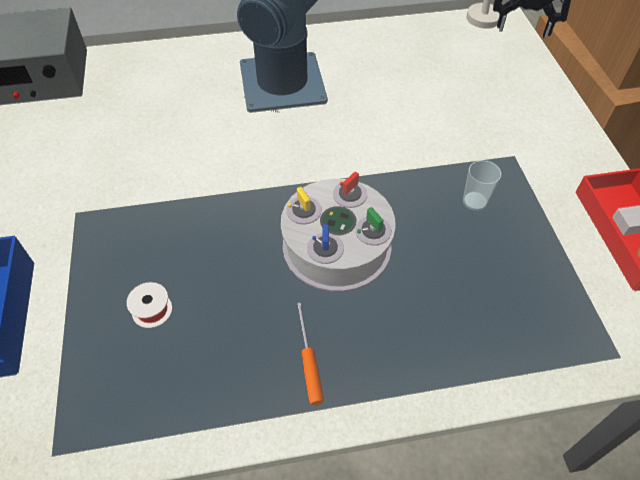

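The top view shows red at about (277,309), blue (312,245), yellow (327,295) and green (264,259). The beaker is near (135,315), the spool near (472,232), and the screwdriver runs from (340,130) to (342,217). I'll enlarge the chamber in both views.

```bash
python3 - <<'E'
import cv2, numpy as np
a=cv2.imread("pics/top0.png")[215:340,230:360]; b=cv2.imread("pics/scene0.png")[165:290,272:402]
cv2.imwrite("pics/crop0.png",np.hstack([cv2.resize(x,None,fx=3,fy=3,interpolation=cv2.INTER_CUBIC) for x in (a,b)]))
E
cat > h.py <<'E'
import numpy as np, cv2
from station import robot
def ray(c,u,v):
    d=np.array([(u-c["cx"])/c["fx"],-(v-c["cy"])/c["fy"],-1.]); T=np.array(c["T"])
    d=T[:3,:3]@d; return T[:3,3],d/np.linalg.norm(d)
def tri(rays):
    A=sum(np.eye(3)-np.outer(d,d) for o,d in rays); b=sum((np.eye(3)-np.outer(d,d))@o for o,d in rays)
    return np.linalg.solve(A,b)
def at(c,u,v,z):
    o,d=ray(c,u,v); return o+d*(z-o[2])/d[2]
def proj(c,p):
    T=np.array(c["T"]); q=T[:3,:3].T@(np.asarray(p)-T[:3,3])
    return np.array([c["cx"]-c["fx"]*q[0]/q[2], c["cy"]+c["fy"]*q[1]/q[2]])
E
```

```text
(no output)
```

View pics/crop0.png

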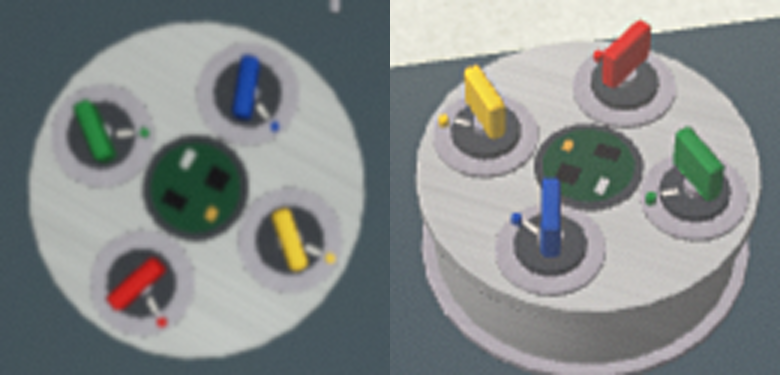

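The left crop (top view, 3x, offset 230,215) gives bar-top centres of red (136,284), blue (246,87), yellow (290,240) and green (95,130). The right crop (scene view, 3x, offset 272,165) gives red (628,40), yellow (483,88), green (698,148) and blue (551,182).

```bash
python3 - <<'E'
from h import *
from scipy.optimize import least_squares
t=robot.capture("top"); s=robot.capture("scene"); w=robot.capture("wrist")
print(np.round(w["T"],3).tolist(), w["fx"])
R=robot.get_obs(); print("cam in tool",np.round(np.array(R["tool_rot"]).T@(w["T"][:3,3]-R["tool_pos"]),4))
T=dict(red=(136,284),blue=(246,87),yellow=(290,240),green=(95,130))
S=dict(red=(628,40),yellow=(483,88),green=(698,148),blue=(551,182))
ends=dict(green=((84,104),(105,156)),blue=((250,60),(241,114)),yellow=((281,212),(299,267)),red=((112,302),(160,264)))
P={}
for k in T:
    a=ray(t,T[k][0]/3+230,T[k][1]/3+215); b=ray(s,(S[k][0]-390)/3+272,S[k][1]/3+165)
    P[k]=tri([a,b]); e=[at(t,x/3+230,y/3+215,.135) for x,y in ends[k]]; d=e[1]-e[0]
    print(k,np.round(P[k],4),"top@.135",np.round(at(t,T[k][0]/3+230,T[k][1]/3+215,.135),4),"bar ang",np.round(np.degrees(np.arctan2(d[1],d[0]))%180,1),np.round(np.linalg.norm(d),4))
off=dict(red=0,yellow=np.pi/2,blue=np.pi,green=-np.pi/2)
def f(p): return np.concatenate([P[k][:2]-p[:2]-.072*np.array([np.cos(p[2]+off[k]),np.sin(p[2]+off[k])]) for k in P])
r=least_squares(f,[.43,0,2.]); print(r.x,np.round(r.fun*1000,1))
for n,u,v in (("beaker",135,315),("spool",472,232)): print(n,at(t,u,v,.05))
print("driver",at(t,339,131,.015),at(t,342,217,.01))
for k in P: print(k, np.round(r.x[:2]+.072*np.array([np.cos(r.x[2]+off[k]),np.sin(r.x[2]+off[k])]),4))
E
```

```text
[[0.423, -0.862, -0.279, 0.161], [0.906, 0.402, 0.132, 0.532], [-0.002, -0.308, 0.951, 0.373], [0.0, 0.0, 0.0, 1.0]] 423.07768273375166
cam in tool [ 0.0795  0.0002 -0.1255]
red [0.4807 0.077  0.1315] top@.135 [0.4807 0.0757 0.135 ] bar ang 126.6 0.0381
blue [0.6013 0.0036 0.1489] top@.135 [0.6029 0.0034 0.135 ] bar ang 169.0 0.0351
yellow [ 0.5053 -0.0219  0.1312] top@.135 [ 0.5053 -0.0216  0.135 ] bar ang 16.5 0.0361
green [0.5787 0.101  0.1332] top@.135 [0.5784 0.1001 0.135 ] bar ang 21.0 0.036
[0.54149906 0.0399518  2.59896998] [ 0.9 -0.1 -1.9  0.8  1.  -0.2  0.  -0.6]
beaker [0.47624305 0.37876035 0.05      ]
spool [ 0.62803561 -0.32919664  0.05      ]
driver [ 0.87100146 -0.05980721  0.015     ] [ 0.67610653 -0.0599145   0.01      ]
red [0.4798 0.0771]
blue [0.6032 0.0028]
yellow [ 0.5043 -0.0217]
green [0.5787 0.1016]
```

>>> move_arm([
  [[-4,-2,0,0,0,0,0],[-7.5,-4.5,0,0,0,0,0],[-11,-6.5,0,0,0,0,0],[-14.5,-8.5,0,0,0,0,0],[-18,-10.5,0,0,0,0,0],[-21.5,-12.5,0,0,0,0,0],[-25,-14.5,0,0,0,0,0],[-28.5,-16.5,0,0,0,0,0]],
], squeeze=60)

```text
time_s: 0.92
tool_pos: [0.4218, 0.2265, 0.2484]
tool_rot: [[-0.906, 0.423, 0.0], [0.423, 0.906, 0.0], [-0.0, 0.0, -1.0]]
force: [0.9, 0.7, 1.2]
grip_width: 0.0428
finger_force: 0.0
```

>>> move_arm([
  [[-4,-2,0,0,0,0,0],[-7.5,-4.5,0,0,0,0,0],[-11,-6.5,0,0,0,0,0],[-14.5,-9,0,0,0,0,0],[-17,-11,0,0,0,0,0],[-18.5,-12,0,0,0,0,0],[-18.5,-12,0,0,0,0,0]],
])

```text
time_s: 1.5
tool_pos: [0.5399, 0.0373, 0.2478]
tool_rot: [[-0.904, 0.427, 0.0], [0.427, 0.904, -0.001], [-0.001, -0.001, -1.0]]
force: [-0.4, -0.6, 0.4]
grip_width: 0.043
finger_force: 0.0
```

```bash
python3 - <<'E'
from h import *
import pickle
c=robot.capture("wrist"); pickle.dump(c,open("w1.pkl","wb")); o=robot.get_obs(); print(o["tool_pos"],o["qd"])
cv2.imwrite("pics/w1.png",c["pixels"][:,:,::-1])
E
```

```text
[0.53859547 0.03946038 0.24780084] [ 0.04934175 -0.02377616  0.03118363  0.01814513  0.01359839  0.01518931]
```

View pics/w1.png

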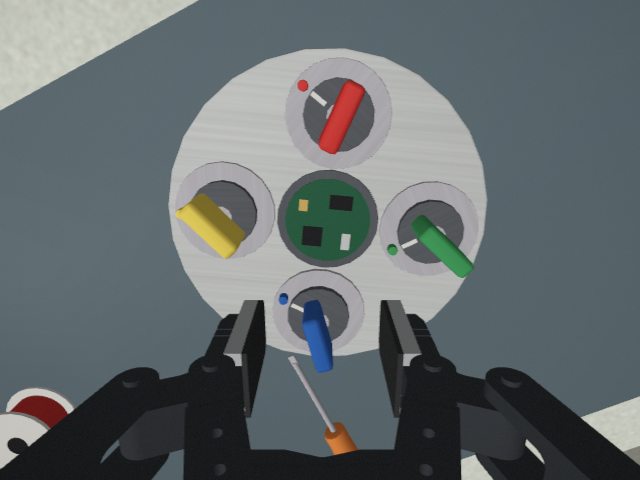

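The wrist picture shows red's bar nearly straight from above at (342,117). The ring centres are red (338,112), yellow (224,214), green (430,229), blue (318,312), and the bezel is at (328,218). The bars run red (354,86)-(329,148), green (419,221)-(466,272), yellow (184,209)-(233,254), blue (312,306)-(323,366).

```bash
python3 - <<'E'
from h import *
import pickle
from scipy.optimize import least_squares
c=pickle.load(open("w1.pkl","rb"))
ring=dict(red=(338,112),yellow=(224.5,214),green=(429.5,229),blue=(318,312))
off=dict(red=0,yellow=np.pi/2,blue=np.pi,green=-np.pi/2)
P={k:at(c,*ring[k],.088) for k in ring}; print({k:np.round(v[:2],4) for k,v in P.items()})
print("bezel",at(c,328,218,.087),"red bar",at(c,342,117,.135))
def f(p): return np.concatenate([P[k][:2]-p[:2]-.072*np.array([np.cos(p[2]+off[k]),np.sin(p[2]+off[k])]) for k in P])
r=least_squares(f,[.54,.04,2.6]); print(r.x,np.round(r.fun*1000,1))
for k in P: print(k, np.round(r.x[:2]+.072*np.array([np.cos(r.x[2]+off[k]),np.sin(r.x[2]+off[k])]),4))
ends=dict(red=((354,86),(329,148)),green=((419,221),(466,272)),yellow=((184,209),(233,254)),blue=((312,306),(323,366)))
for k,e in ends.items():
    a,b=[at(c,*q,.135) for q in e]; d=b-a; print(k,"mid",np.round((a+b)[:2]/2,4),"ang",np.degrees(np.arctan2(d[1],d[0]))%180,"len",np.linalg.norm(d))
E
```

```text
{'red': array([0.4796, 0.0772]), 'yellow': array([ 0.5079, -0.0228]), 'green': array([0.5791, 0.1026]), 'blue': array([0.6046, 0.0035])}
bezel [0.5415832  0.04120816 0.087     ] red bar [0.48100058 0.07720851 0.135     ]
[0.54282282 0.04014818 2.61682519] [-0.9  1.   1.2 -0.6  0.2  0.2 -0.5 -0.6]
red [0.4805 0.0762]
yellow [ 0.5067 -0.0222]
green [0.5789 0.1025]
blue [0.6051 0.0041]
red mid [0.4811 0.0767] ang 132.72201500568767 len 0.03496427269413415
green mid [0.5748 0.1008] ang 18.504007662151654 len 0.04466133931571172
yellow mid [ 0.507  -0.0209] ang 18.488713827274925 len 0.038530783259838976
blue mid [0.5981 0.0069] ang 163.70372903882904 len 0.044403978103450904
```

>>> move_arm([
  [[2,0.3,2,0,0,6,0],[4,0.6,4,0,0,12,0],[6,0.8,6,0,0,18,0],[6.8,0.9,7,0,0,24,0],[6.8,0.9,7,0,0,24,0],[6.8,0.9,7,0,0,24,0]],
])

```text
time_s: 2.05
tool_pos: [0.4794, 0.0794, 0.1785]
tool_rot: [[-0.66, 0.752, -0.0], [0.752, 0.66, 0.0], [0.0, -0.0, -1.0]]
force: [0.5, -1.0, 0.2]
grip_width: 0.0425
finger_force: 0.0
```

```bash
cat >> h.py <<'E'
def rd(tgt=None,psi=None):
    o=robot.get_obs(); R=np.array(o["tool_rot"]); p=np.array(o["tool_pos"]); y=np.degrees(np.arctan2(R[1,0],R[0,0]))
    print("t",round(o["time_s"],2),"pos",np.round(p,4),"psi",round(y%360,2),"F",np.round(o["force"],1),"M",np.round(o["wrist_torque"],3),"j6",round(np.degrees(o["joints"][5]),1),"w",round(o["grip_width"],4),"ff",round(o["finger_force"],1))
    if tgt is not None:
        turn=(y-psi+180)%360-180
        print("shift cm",np.round(R.T@(np.array(tgt)-p)*100,2),"turn",round(turn,1))
E
python3 - <<'E'
from h import *
import pickle
c=robot.capture("wrist"); pickle.dump(c,open("w2.pkl","wb")); rd((.4807,.0768,.125),130)
cv2.imwrite("pics/w2.png",c["pixels"][:,:,::-1])
print("expected px of red top centre, collar",proj(c,[.4807,.0768,.135]),proj(c,[.4807,.0768,.094]))
E
```

```text
t 2.1 pos [0.4807 0.0789 0.1792] psi 131.24 F [ 0.2 -0.5  1.1] M [-0.041  0.028 -0.003] j6 -45.1 w 0.0428 ff 0.0
shift cm [-0.15 -0.15  5.42] turn 1.2
expected px of red top centre, collar [320.14331662 296.03035753] [320.5016323  261.99291033]
```

View pics/w2.png

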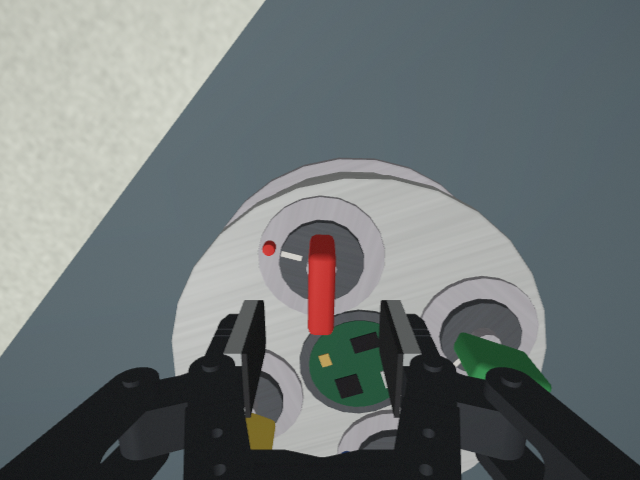

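The wrist picture shows the red bar between the pads and aligned with them, its top-face centre at (320.5,297). My estimate predicted (320,296), so position, height and angle all agree. I'll descend and pinch.

>>> move_arm([
  [[-0.1,-0.1,2,0,0,0,0],[-0.15,-0.15,4,0,0,0,0],[-0.15,-0.15,5.4,0,0,0,0],[-0.15,-0.15,5.4,0,0,0,-0.3],[-0.15,-0.15,5.4,0,0,0,-1],[-0.15,-0.15,5.4,0,0,0,-1],[-0.15,-0.15,5.4,0,0,0,-1],[-0.15,-0.15,5.4,0,0,0,-1]],
], squeeze=60)

```text
time_s: 2.77
tool_pos: [0.4814, 0.0761, 0.1256]
tool_rot: [[-0.656, 0.755, 0.003], [0.755, 0.656, 0.0], [-0.002, 0.003, -1.0]]
force: [1.6, 1.2, -0.3]
grip_width: 0.0109
finger_force: 59.6
```

```bash
python3 -c "from h import *; rd()"
```

```text
t 2.77 pos [0.4814 0.0761 0.1256] psi 130.99 F [ 1.6  1.2 -0.3] M [ 0.208 -0.309 -0.038] j6 -45.2 w 0.0109 ff 59.6
```

>>> move_arm([
  [[0,0,0,0,0,4,-1],[0,0,0,0,0,8,-1],[0,0,0,0,0,12,-1],[0,0,0,0,0,16,-1],[0,0,0,0,0,16,-1],[0,0,0,0,0,16,-1],[0,0,0,0,0,16,-1]],
])

```text
time_s: 3.35
tool_pos: [0.4814, 0.0761, 0.1255]
tool_rot: [[-0.424, 0.906, 0.004], [0.906, 0.424, -0.0], [-0.002, 0.003, -1.0]]
force: [2.0, 1.3, 5.8]
grip_width: 0.0106
finger_force: 60.4
```

```bash
python3 -c "from h import *; rd()"
```

```text
t 3.35 pos [0.4814 0.0761 0.1255] psi 115.1 F [2.  1.3 5.8] M [ 0.299 -0.398  0.123] j6 -29.3 w 0.0106 ff 60.4
```

>>> move_arm([
  [[0,0,0,0,0,4,-1],[0,0,0,0,0,8,-1],[0,0,0,0,0,10,-1],[0,0,0,0,0,10,-1],[0,0,0,0,0,10,-1]],
])

```text
time_s: 3.77
tool_pos: [0.4814, 0.0762, 0.1255]
tool_rot: [[-0.261, 0.965, 0.003], [0.965, 0.261, -0.0], [-0.001, 0.003, -1.0]]
force: [2.1, 1.3, 6.4]
grip_width: 0.0112
finger_force: 60.6
```

```bash
python3 -c "from h import *; rd()"
```

```text
t 3.77 pos [0.4814 0.0762 0.1255] psi 105.11 F [2.1 1.3 6.4] M [ 0.312 -0.413  0.468] j6 -19.3 w 0.0112 ff 60.6
```

>>> move_arm([
  [[0,0,0,0,0,3,-1],[0,0,0,0,0,6,-1],[0,0,0,0,0,6,-1],[0,0,0,0,0,6,-1]],
])

```text
time_s: 4.1
tool_pos: [0.4814, 0.0762, 0.1255]
tool_rot: [[-0.158, 0.987, 0.003], [0.987, 0.158, -0.0], [-0.001, 0.003, -1.0]]
force: [2.1, 1.5, 5.8]
grip_width: 0.0108
finger_force: 60.6
```

```bash
python3 -c "from h import *; rd()"
```

```text
t 4.1 pos [0.4814 0.0762 0.1255] psi 99.11 F [2.1 1.5 5.8] M [ 0.319 -0.357  0.409] j6 -13.3 w 0.0108 ff 60.6
```

>>> move_arm([
  [[0,0,0,0,0,0,0],[0,0,0,0,0,0,0],[0,0,0,0,0,0,0],[0,0,-3,0,0,0,0],[-0.5,0.5,-5.5,0,0,-7,0],[-2,3,-5.5,0,0,-14,0],[-4,5,-5.5,0,0,-21,0],[-6,7,-5.5,0,0,-28,0]],
])

```text
time_s: 4.77
tool_pos: [0.559, 0.0274, 0.1797]
tool_rot: [[-0.607, 0.794, 0.0], [0.794, 0.607, -0.0], [-0.0, -0.0, -1.0]]
force: [-0.4, 0.4, -0.7]
grip_width: 0.0425
finger_force: 0.0
```

>>> move_arm([
  [[0,0,0,0,0,-7,0],[0,0,0,0,0,-14,0],[0,0,0,0,0,-21,0],[0,0,0,0,0,-28,0],[0,0,0,0,0,-35,0],[0,0,0,0,0,-40,0],[0,0,0,0,0,-40,0]],
])

```text
time_s: 5.35
tool_pos: [0.5578, 0.0277, 0.1786]
tool_rot: [[-0.975, 0.222, -0.002], [0.222, 0.975, 0.0], [0.002, -0.0, -1.0]]
force: [0.2, -0.4, -0.3]
grip_width: 0.0424
finger_force: 0.0
```

```bash
python3 -c "from h import *; rd((.604,.0035,.18),167)"
```

```text
t 5.35 pos [0.5578 0.0277 0.1786] psi 167.16 F [ 0.2 -0.4 -0.3] M [-0.048  0.031 -0.021] j6 -85.8 w 0.0424 ff 0.0
shift cm [-5.04 -1.33 -0.15] turn 0.2
```

>>> move_arm([
  [[-2,-0.5,0,0,0,0,0],[-4,-1,0,0,0,0,0],[-5,-1.3,0,0,0,0,0],[-5,-1.3,0,0,0,0,0],[-5,-1.3,0,0,0,0,0]],
])

```text
time_s: 5.77
tool_pos: [0.6037, 0.0038, 0.1786]
tool_rot: [[-0.974, 0.227, -0.002], [0.227, 0.974, 0.0], [0.002, -0.0, -1.0]]
force: [-0.0, 0.1, -0.5]
grip_width: 0.0425
finger_force: 0.0
```

```bash
cat >> h.py <<'E'
HUE=dict(red=(173,8),blue=(108,125),yellow=(20,33),green=(45,80))
def look(k,name=None):
    c=robot.capture("wrist"); h=cv2.cvtColor(c["pixels"],cv2.COLOR_RGB2HSV); lo,hi=HUE[k]; H=h[...,0]
    m=((H>=lo)|(H<=hi)) if lo>hi else ((H>=lo)&(H<=hi)); m=(m&(h[...,1]>150)&(h[...,2]>50)).astype(np.uint8)
    n,l,s,ce=cv2.connectedComponentsWithStats(m)
    i=max(range(1,n),key=lambda j:s[j,4]*(abs(ce[j,0]-320)<60)); ys,xs=np.nonzero(l==i)
    print(k,"bbox",s[i].tolist()); lo,hi=ys.min(),ys.max()
    for f in (.15,.35,.5,.65,.8,.92):
        y=int(lo+f*(hi-lo)); r=xs[ys==y]; print(y,r.min(),r.max(),"mid",(r.min()+r.max())/2)
    if name: cv2.imwrite(f"pics/{name}.png",c["pixels"][:,:,::-1])
    return c
E
python3 - <<'E'
from h import *
c=look("blue","w3"); rd((.604,.0035,.125),167)
print(proj(c,[.604,.0035,.135]))
E
```

```text
blue bbox [306, 231, 30, 100, 2499]
245 308 331 mid 319.5
265 307 332 mid 319.5
280 308 333 mid 320.5
295 309 334 mid 321.5
310 310 334 mid 322.0
322 310 335 mid 322.5
t 5.82 pos [0.6033 0.0041 0.1787] psi 166.91 F [ 0.3  0.2 -0.3] M [ 0.025  0.02  -0.021] j6 -87.1 w 0.0428 ff 0.0
shift cm [-0.1  -0.04  5.37] turn -0.1
[320.92338223 290.75604475]
```

View pics/w3.png

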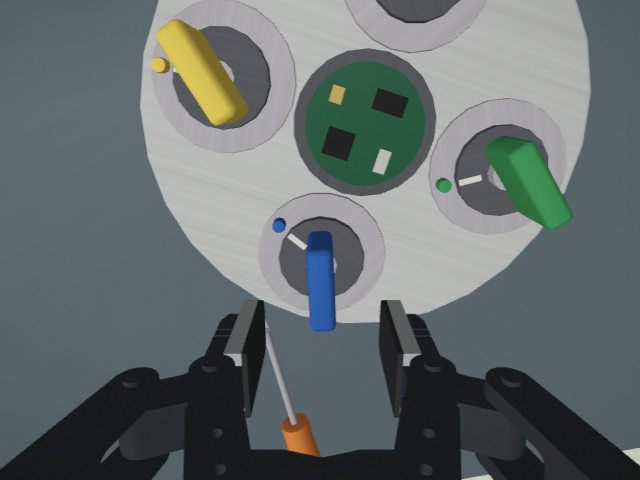

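The blue bar sits between the pads with its top-face centre at (321.5,293), against a prediction of (321,291). It is turned about 2 degrees. I'll descend with a -2 degree correction, pinch, and read.

>>> move_arm([
  [[-0.1,0,2,0,0,-2,0],[-0.1,0,4,0,0,-2,0],[-0.1,0,5.4,0,0,-2,0],[-0.1,0,5.4,0,0,-2,-0.3],[-0.1,0,5.4,0,0,-2,-1],[-0.1,0,5.4,0,0,-2,-1],[-0.1,0,5.4,0,0,-2,-1],[-0.1,0,5.4,0,0,-2,-1]],
])

```text
time_s: 6.48
tool_pos: [0.6047, 0.0035, 0.126]
tool_rot: [[-0.982, 0.191, -0.001], [0.191, 0.982, -0.0], [0.001, -0.001, -1.0]]
force: [-3.7, -1.0, -0.8]
grip_width: 0.0108
finger_force: 60.0
```

```bash
python3 -c "from h import *; rd()"
```

```text
t 6.48 pos [0.6047 0.0035 0.126 ] psi 168.98 F [-3.7 -1.  -0.8] M [-0.297  0.623 -0.017] j6 -89.2 w 0.0108 ff 60.0
```

>>> move_arm([
  [[0,0,0,0,0,4,-1],[0,0,0,0,0,8,-1],[0,0,0,0,0,12,-1],[0,0,0,0,0,12,-1],[0,0,0,0,0,12,-1]],
])

```text
time_s: 6.9
tool_pos: [0.6048, 0.0036, 0.1259]
tool_rot: [[-0.921, 0.389, -0.001], [0.389, 0.921, -0.0], [0.001, -0.0, -1.0]]
force: [-5.5, -1.6, 1.6]
grip_width: 0.011
finger_force: 60.4
```

```bash
python3 -c "from h import *; rd()"
```

```text
t 6.9 pos [0.6048 0.0036 0.1259] psi 157.08 F [-5.5 -1.6  1.6] M [-0.188  0.951 -0.084] j6 -77.3 w 0.011 ff 60.4
```

>>> move_arm([
  [[0,0,0,0,0,4,-1],[0,0,0,0,0,8,-1],[0,0,0,0,0,8,-1],[0,0,0,0,0,8,-1]],
])

```text
time_s: 7.23
tool_pos: [0.6049, 0.0037, 0.1259]
tool_rot: [[-0.858, 0.514, -0.0], [0.514, 0.858, 0.0], [0.0, -0.0, -1.0]]
force: [-5.1, -0.1, 2.8]
grip_width: 0.011
finger_force: 60.5
```

```bash
python3 -c "from h import *; rd()"
```

```text
t 7.23 pos [0.6049 0.0037 0.1259] psi 149.09 F [-5.1 -0.1  2.8] M [-0.077  0.904 -0.025] j6 -69.3 w 0.011 ff 60.5
```

>>> move_arm([
  [[0,0,0,0,0,4,-1],[0,0,0,0,0,8,-1],[0,0,0,0,0,8,-1],[0,0,0,0,0,8,-1]],
])

```text
time_s: 7.57
tool_pos: [0.605, 0.0038, 0.1259]
tool_rot: [[-0.779, 0.627, -0.0], [0.627, 0.779, 0.0], [0.0, 0.0, -1.0]]
force: [-4.9, 0.4, 4.2]
grip_width: 0.0108
finger_force: 60.6
```

```bash
python3 -c "from h import *; rd()"
```

```text
t 7.57 pos [0.605  0.0038 0.1259] psi 141.18 F [-4.9  0.4  4.2] M [ 0.013  0.896 -0.023] j6 -61.4 w 0.0108 ff 60.6
```

>>> move_arm([
  [[0,0,0,0,0,4,-1],[0,0,0,0,0,8,-1],[0,0,0,0,0,8,-1],[0,0,0,0,0,8,-1]],
])

```text
time_s: 7.9
tool_pos: [0.6051, 0.0039, 0.1259]
tool_rot: [[-0.685, 0.729, 0.0], [0.729, 0.685, 0.0], [0.0, 0.0, -1.0]]
force: [-4.4, -0.2, 3.1]
grip_width: 0.011
finger_force: 60.7
```

```bash
python3 -c "from h import *; rd()"
```

```text
t 7.9 pos [0.6051 0.0039 0.1259] psi 133.22 F [-4.4 -0.2  3.1] M [ 0.078  0.896 -0.094] j6 -53.4 w 0.011 ff 60.7
```

>>> move_arm([
  [[0,0,0,0,0,4,-1],[0,0,0,0,0,8,-1],[0,0,0,0,0,8,-1],[0,0,0,0,0,8,-1]],
])

```text
time_s: 8.23
tool_pos: [0.6052, 0.0039, 0.1259]
tool_rot: [[-0.578, 0.816, 0.0], [0.816, 0.578, 0.0], [0.0, 0.0, -1.0]]
force: [-5.5, 1.1, 4.0]
grip_width: 0.0108
finger_force: 60.8
```

```bash
python3 -c "from h import *; rd()"
```

```text
t 8.23 pos [0.6052 0.0039 0.1259] psi 125.3 F [-5.5  1.1  4. ] M [0.195 0.832 0.206] j6 -45.5 w 0.0108 ff 60.8
```

>>> move_arm([
  [[0,0,0,0,0,4,-1],[0,0,0,0,0,8,-1],[0,0,0,0,0,8,-1],[0,0,0,0,0,8,-1]],
])

```text
time_s: 8.57
tool_pos: [0.6054, 0.0039, 0.1258]
tool_rot: [[-0.459, 0.888, 0.001], [0.888, 0.459, 0.0], [-0.0, 0.001, -1.0]]
force: [-5.0, 1.3, 5.7]
grip_width: 0.0108
finger_force: 61.0
```

```bash
python3 -c "from h import *; rd()"
```

```text
t 8.57 pos [0.6054 0.0039 0.1258] psi 117.33 F [-5.   1.3  5.7] M [0.248 0.845 0.366] j6 -37.5 w 0.0108 ff 61.0
```

>>> move_arm([
  [[0,0,0,0,0,3,-1],[0,0,0,0,0,3,-1],[0,0,0,0,0,3,-1]],
])

```text
time_s: 8.82
tool_pos: [0.6054, 0.0039, 0.1258]
tool_rot: [[-0.412, 0.911, 0.001], [0.911, 0.412, 0.0], [-0.0, 0.001, -1.0]]
force: [-5.2, 1.6, 4.8]
grip_width: 0.0109
finger_force: 61.1
```

```bash
python3 -c "from h import *; rd()"
```

```text
t 8.82 pos [0.6054 0.0039 0.1258] psi 114.34 F [-5.2  1.6  4.8] M [0.257 0.792 0.46 ] j6 -34.5 w 0.0109 ff 61.1
```

>>> move_arm([
  [[0,0,0,0,0,0,0],[0,0,0,0,0,0,0],[0,0,0,0,0,0,0],[0,0,-3,0,0,0,0],[0,-0.5,-5.4,0,0,-7,0],[0.5,-3.5,-5.4,0,0,-14,0],[1,-6.5,-5.4,0,0,-21,0],[1.7,-9.5,-5.4,0,0,-28,0]],
])

```text
time_s: 9.48
tool_pos: [0.5117, -0.0201, 0.1797]
tool_rot: [[-0.793, 0.61, 0.003], [0.61, 0.793, -0.001], [-0.003, 0.001, -1.0]]
force: [-0.5, 0.1, 0.2]
grip_width: 0.0427
finger_force: 0.0
```

>>> move_arm([
  [[0,0,0,0,0,-7,0],[0,0,0,0,0,-14,0],[0,0,0,0,0,-21,0],[0,0,0,0,0,-28,0],[0,0,0,0,0,-35,0],[0,0,0,0,0,-42,0],[0,0,0,0,0,-49,0],[0,0,0,0,0,-55,0]],
])

```text
time_s: 10.15
tool_pos: [0.5123, -0.0197, 0.1795]
tool_rot: [[-0.954, -0.299, 0.002], [-0.299, 0.954, -0.0], [-0.001, -0.001, -1.0]]
force: [-0.6, 0.8, -0.2]
grip_width: 0.0426
finger_force: 0.0
```

```bash
python3 -c "
from h import *
c=look('yellow'); rd((.5068,-.0222,.125),197.5)
print(proj(c,[.5068,-.0222,.135]))"
```

```text
yellow bbox [307, 215, 26, 99, 2469]
229 308 332 mid 320.0
249 307 332 mid 319.5
264 307 332 mid 319.5
278 307 332 mid 319.5
293 308 332 mid 320.0
305 308 332 mid 320.0
t 10.2 pos [ 0.5122 -0.0197  0.1794] psi 197.7 F [ 0.2  0.8 -0.6] M [ 0.012  0.011 -0.028] j6 -122.4 w 0.0427 ff 0.0
shift cm [ 0.6  -0.07  5.44] turn 0.2
[319.2527851  276.07631486]
```

>>> move_arm([
  [[0.6,-0.05,2,0,0,0,0],[0.6,-0.05,4,0,0,0,0],[0.6,-0.05,5.4,0,0,0,0],[0.6,-0.05,5.4,0,0,0,-0.3],[0.6,-0.05,5.4,0,0,0,-1],[0.6,-0.05,5.4,0,0,0,-1],[0.6,-0.05,5.4,0,0,0,-1],[0.6,-0.05,5.4,0,0,0,-1]],
])

```text
time_s: 10.87
tool_pos: [0.5066, -0.0222, 0.126]
tool_rot: [[-0.956, -0.292, 0.001], [-0.292, 0.956, -0.001], [-0.001, -0.001, -1.0]]
force: [0.3, -2.6, -2.5]
grip_width: 0.0108
finger_force: 59.6
```

```bash
python3 -c "from h import *; rd()"
```

```text
t 10.87 pos [ 0.5066 -0.0222  0.126 ] psi 196.97 F [ 0.3 -2.6 -2.5] M [-0.413 -0.02   0.005] j6 -122.1 w 0.0108 ff 59.6
```

>>> move_arm([
  [[0,0,0,0,0,4,-1],[0,0,0,0,0,8,-1],[0,0,0,0,0,12,-1],[0,0,0,0,0,12,-1],[0,0,0,0,0,12,-1]],
])

```text
time_s: 11.28
tool_pos: [0.5066, -0.0221, 0.1259]
tool_rot: [[-0.996, -0.089, 0.002], [-0.089, 0.996, -0.001], [-0.002, -0.001, -1.0]]
force: [0.7, -3.2, -1.5]
grip_width: 0.011
finger_force: 59.9
```

```bash
python3 -c "from h import *; rd()"
```

```text
t 11.28 pos [ 0.5066 -0.0221  0.1259] psi 185.08 F [ 0.7 -3.2 -1.5] M [-0.379 -0.077 -0.046] j6 -110.2 w 0.011 ff 59.9
```

>>> move_arm([
  [[0,0,0,0,0,4,-1],[0,0,0,0,0,8,-1],[0,0,0,0,0,8,-1],[0,0,0,0,0,8,-1]],
])

```text
time_s: 11.62
tool_pos: [0.5066, -0.022, 0.1259]
tool_rot: [[-0.999, 0.05, 0.002], [0.05, 0.999, -0.001], [-0.002, -0.001, -1.0]]
force: [0.5, -2.8, 1.4]
grip_width: 0.0105
finger_force: 60.2
```

```bash
python3 -c "from h import *; rd()"
```

```text
t 11.62 pos [ 0.5066 -0.022   0.1259] psi 177.16 F [ 0.5 -2.8  1.4] M [-0.556 -0.07  -0.07 ] j6 -102.3 w 0.0105 ff 60.2
```

Yellow hasn't bitten after 20 degrees. I'll take two more steps of 8, which stays within the limit even if it bit right away.

>>> move_arm([
  [[0,0,0,0,0,4,-1],[0,0,0,0,0,8,-1],[0,0,0,0,0,8,-1],[0,0,0,0,0,8,-1]],
])

```text
time_s: 11.95
tool_pos: [0.5066, -0.022, 0.1259]
tool_rot: [[-0.982, 0.187, 0.002], [0.187, 0.982, -0.001], [-0.002, -0.0, -1.0]]
force: [-0.0, -4.1, 1.2]
grip_width: 0.011
finger_force: 60.4
```

```bash
python3 -c "from h import *; rd()"
```

```text
t 11.95 pos [ 0.5066 -0.022   0.1259] psi 169.2 F [-0.  -4.1  1.2] M [-0.619 -0.147 -0.069] j6 -94.3 w 0.011 ff 60.4
```

>>> move_arm([
  [[0,0,0,0,0,4,-1],[0,0,0,0,0,8,-1],[0,0,0,0,0,8,-1],[0,0,0,0,0,8,-1]],
])

```text
time_s: 12.28
tool_pos: [0.5066, -0.022, 0.1258]
tool_rot: [[-0.947, 0.322, 0.002], [0.322, 0.947, -0.001], [-0.002, -0.0, -1.0]]
force: [1.4, -4.8, 3.3]
grip_width: 0.0111
finger_force: 60.6
```

```bash
python3 -c "from h import *; rd()"
```

```text
t 12.28 pos [ 0.5066 -0.022   0.1258] psi 161.21 F [ 1.4 -4.8  3.3] M [-0.625 -0.222 -0.032] j6 -86.3 w 0.0111 ff 60.6
```

>>> move_arm([
  [[0,0,0,0,0,4,-1],[0,0,0,0,0,8,-1],[0,0,0,0,0,8,-1],[0,0,0,0,0,8,-1]],
])

```text
time_s: 12.62
tool_pos: [0.5066, -0.0219, 0.1258]
tool_rot: [[-0.893, 0.45, 0.002], [0.45, 0.893, -0.001], [-0.002, 0.0, -1.0]]
force: [0.7, -3.6, 3.8]
grip_width: 0.0109
finger_force: 60.8
```

```bash
python3 -c "from h import *; rd()"
```

```text
t 12.62 pos [ 0.5066 -0.0219  0.1258] psi 153.23 F [ 0.7 -3.6  3.8] M [-0.634 -0.36   0.076] j6 -78.3 w 0.0109 ff 60.8
```

>>> move_arm([
  [[0,0,0,0,0,4,-1],[0,0,0,0,0,8,-1],[0,0,0,0,0,8,-1],[0,0,0,0,0,8,-1]],
])

```text
time_s: 12.95
tool_pos: [0.5066, -0.0219, 0.1258]
tool_rot: [[-0.822, 0.57, 0.002], [0.57, 0.822, -0.001], [-0.002, 0.0, -1.0]]
force: [1.6, -3.7, 5.0]
grip_width: 0.011
finger_force: 61.2
```

```bash
python3 -c "from h import *; rd()"
```

```text
t 12.95 pos [ 0.5066 -0.0219  0.1258] psi 145.26 F [ 1.6 -3.7  5. ] M [-0.69  -0.407  0.393] j6 -70.3 w 0.011 ff 61.2
```

>>> move_arm([
  [[0,0,0,0,0,3,-1],[0,0,0,0,0,6,-1],[0,0,0,0,0,6,-1],[0,0,0,0,0,6,-1]],
])

```text
time_s: 13.28
tool_pos: [0.5067, -0.0219, 0.1258]
tool_rot: [[-0.758, 0.653, 0.002], [0.653, 0.758, -0.001], [-0.002, 0.001, -1.0]]
force: [2.2, -3.7, 5.0]
grip_width: 0.011
finger_force: 61.2
```

```bash
python3 -c "from h import *; rd()"
```

```text
t 13.28 pos [ 0.5067 -0.0219  0.1258] psi 139.26 F [ 2.2 -3.7  5. ] M [-0.685 -0.5    0.423] j6 -64.3 w 0.011 ff 61.2
```

>>> move_arm([
  [[0,0,0,0,0,0,0],[0,0,0,0,0,0,0],[0,0,0,0,0,0,0],[0,0,-3,0,0,0,0],[0,0.5,-5.4,0,0,-7,0],[0.5,4,-5.4,0,0,-14,0],[1,7.5,-5.4,0,0,-21,0],[1.5,10.5,-5.4,0,0,-28,0]],
])

```text
time_s: 13.95
tool_pos: [0.5639, 0.069, 0.1795]
tool_rot: [[-0.976, 0.22, -0.0], [0.22, 0.976, 0.001], [0.0, 0.001, -1.0]]
force: [-0.2, -0.7, -0.4]
grip_width: 0.0424
finger_force: 0.0
```

>>> move_arm([
  [[0.5,1,0,0,0,-7,0],[1,2,0,0,0,-14,0],[1,2,0,0,0,-21,0],[1,2,0,0,0,-28,0],[1,2,0,0,0,-33,0],[1,2,0,0,0,-33,0]],
])

```text
time_s: 14.45
tool_pos: [0.5573, 0.0897, 0.1784]
tool_rot: [[-0.938, -0.346, -0.003], [-0.346, 0.938, 0.001], [0.002, 0.002, -1.0]]
force: [0.1, -0.3, 0.2]
grip_width: 0.043
finger_force: 0.0
```

```bash
python3 -c "
from h import *
rd((.5796,.102,.18),200)"
```

```text
t 14.45 pos [0.5573 0.0897 0.1784] psi 200.23 F [ 0.1 -0.3  0.2] M [ 0.061  0.013 -0.045] j6 -112.4 w 0.043 ff 0.0
shift cm [-2.51  0.38 -0.16] turn 0.2
```

>>> move_arm([
  [[-1.2,0.2,0,0,0,0,0],[-2.5,0.4,0,0,0,0,0],[-2.5,0.4,0,0,0,0,0],[-2.5,0.4,0,0,0,0,0]],
])

```text
time_s: 14.78
tool_pos: [0.58, 0.1016, 0.1786]
tool_rot: [[-0.94, -0.341, -0.002], [-0.341, 0.94, 0.0], [0.002, 0.001, -1.0]]
force: [0.2, 0.3, -0.2]
grip_width: 0.0428
finger_force: 0.0
```

```bash
python3 -c "
from h import *
c=look('green','w4'); rd((.5796,.102,.125),200)
print(proj(c,[.5796,.102,.135]))"
```

```text
green bbox [309, 228, 25, 50, 300]
235 309 331 mid 320.0
245 310 331 mid 320.5
252 328 333 mid 330.5
259 332 333 mid 332.5
267 332 332 mid 332.0
273 331 332 mid 331.5
t 14.83 pos [0.5796 0.1014 0.1787] psi 199.92 F [-0.8  0.   0.3] M [-0.021 -0.011 -0.017] j6 -110.9 w 0.0427 ff 0.0
shift cm [-0.03  0.05  5.37] turn -0.1
[321.9706245  289.10497719]
```

View pics/w4.png

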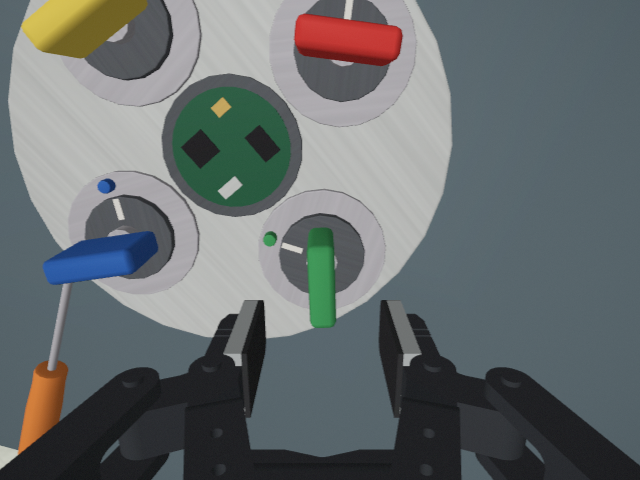

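The green bar is between the pads at (321.5,292), as predicted. Blue's white line now sits a few degrees clockwise of its pin, so blue has bitten. I'll pinch green and turn it.

>>> move_arm([
  [[0,0.03,2,0,0,-1.5,0],[0,0.03,4,0,0,-1.5,0],[0,0.03,5.4,0,0,-1.5,0],[0,0.03,5.4,0,0,-1.5,-0.3],[0,0.03,5.4,0,0,-1.5,-1],[0,0.03,5.4,0,0,-1.5,-1],[0,0.03,5.4,0,0,-1.5,-1],[0,0.03,5.4,0,0,-1.5,-1]],
])

```text
time_s: 15.5
tool_pos: [0.5802, 0.1015, 0.1259]
tool_rot: [[-0.931, -0.366, 0.0], [-0.366, 0.931, -0.0], [0.0, -0.0, -1.0]]
force: [-2.0, -1.0, -1.5]
grip_width: 0.0107
finger_force: 59.7
```

```bash
python3 -c "from h import *; rd()"
```

```text
t 15.5 pos [0.5802 0.1015 0.1259] psi 201.47 F [-2.  -1.  -1.5] M [-0.206  0.332  0.022] j6 -112.4 w 0.0107 ff 59.7
```

>>> move_arm([
  [[0,0,0,0,0,4,-1],[0,0,0,0,0,8,-1],[0,0,0,0,0,12,-1],[0,0,0,0,0,12,-1],[0,0,0,0,0,12,-1]],
])

```text
time_s: 15.92
tool_pos: [0.5802, 0.1016, 0.1258]
tool_rot: [[-0.986, -0.167, -0.0], [-0.167, 0.986, -0.0], [0.0, -0.0, -1.0]]
force: [-3.1, -0.9, 0.6]
grip_width: 0.011
finger_force: 60.2
```

```bash
python3 -c "from h import *; rd()"
```

```text
t 15.92 pos [0.5802 0.1016 0.1258] psi 189.59 F [-3.1 -0.9  0.6] M [-0.208  0.535 -0.039] j6 -100.5 w 0.011 ff 60.2
```

>>> move_arm([
  [[0,0,0,0,0,4,-1],[0,0,0,0,0,8,-1],[0,0,0,0,0,8,-1],[0,0,0,0,0,8,-1]],
])

```text
time_s: 16.25
tool_pos: [0.5802, 0.1016, 0.1258]
tool_rot: [[-1.0, -0.029, -0.0], [-0.029, 1.0, -0.0], [0.0, -0.0, -1.0]]
force: [-3.9, -1.8, 2.4]
grip_width: 0.0109
finger_force: 60.5
```

```bash
python3 -c "from h import *; rd()"
```

```text
t 16.25 pos [0.5802 0.1016 0.1258] psi 181.66 F [-3.9 -1.8  2.4] M [-0.206  0.718 -0.008] j6 -92.6 w 0.0109 ff 60.5
```

>>> move_arm([
  [[0,0,0,0,0,4,-1],[0,0,0,0,0,8,-1],[0,0,0,0,0,8,-1],[0,0,0,0,0,8,-1]],
])

```text
time_s: 16.58
tool_pos: [0.5802, 0.1016, 0.1258]
tool_rot: [[-0.994, 0.109, 0.0], [0.109, 0.994, -0.0], [-0.0, -0.0, -1.0]]
force: [-4.7, -1.6, 5.6]
grip_width: 0.011
finger_force: 61.0
```

```bash
python3 -c "from h import *; rd()"
```

```text
t 16.58 pos [0.5802 0.1016 0.1258] psi 173.74 F [-4.7 -1.6  5.6] M [-0.287  0.864  0.446] j6 -84.6 w 0.011 ff 61.0
```

>>> move_arm([
  [[0,0,0,0,0,4,-1],[0,0,0,0,0,8,-1],[0,0,0,0,0,8,-1],[0,0,0,0,0,8,-1]],
])

```text
time_s: 16.92
tool_pos: [0.5802, 0.1016, 0.1258]
tool_rot: [[-0.969, 0.247, -0.0], [0.247, 0.969, -0.0], [-0.0, -0.0, -1.0]]
force: [-4.7, -1.3, 5.7]
grip_width: 0.0111
finger_force: 61.1
```

```bash
python3 -c "from h import *; rd()"
```

```text
t 16.92 pos [0.5802 0.1016 0.1258] psi 165.7 F [-4.7 -1.3  5.7] M [-0.23   0.871  0.36 ] j6 -76.6 w 0.0111 ff 61.1
```

>>> move_arm([
  [[0,0,0,0,0,0,0],[0,0,0,0,0,0,0],[0,0,0,0,0,0,0],[0,0,-3,0,0,0,0],[0.5,-0.5,-5.4,0,0,7,0],[3.5,-2,-5.4,0,0,14,0],[6.5,-3.5,-5.4,0,0,21,0],[9,-5,-5.4,0,0,28,0]],
])

```text
time_s: 17.58
tool_pos: [0.4797, 0.0759, 0.1795]
tool_rot: [[-0.734, 0.679, 0.001], [0.679, 0.734, 0.0], [-0.001, 0.001, -1.0]]
force: [-0.5, -0.1, 0.2]
grip_width: 0.0427
finger_force: 0.0
```

>>> move_arm([
  [[0,0,0,0,0,7,0],[0,0,0,0,0,14,0],[0,0,0,0,0,21,0],[0,0,0,0,0,28,0],[0,0,0,0,0,35,0],[0,0,0,0,0,35,0],[0,0,0,0,0,35,0]],
])

```text
time_s: 18.17
tool_pos: [0.4811, 0.0759, 0.1794]
tool_rot: [[-0.22, 0.976, 0.001], [0.976, 0.22, 0.0], [-0.0, 0.001, -1.0]]
force: [0.3, -0.3, 0.3]
grip_width: 0.0426
finger_force: 0.0
```

```bash
python3 -c "
from h import *
c=look('red'); rd((.4814,.0761,.1255),102.5)
print(proj(c,[.4814,.0761,.135]))"
```

```text
red bbox [310, 226, 27, 100, 2492]
240 311 335 mid 323.0
260 311 336 mid 323.5
275 311 336 mid 323.5
290 311 336 mid 323.5
305 311 335 mid 323.0
317 311 335 mid 323.0
t 18.22 pos [0.481  0.0759 0.1793] psi 102.71 F [ 0.4 -0.1  0.4] M [-0.042 -0.005  0.042] j6 -16.9 w 0.0428 ff 0.0
shift cm [0.01 0.04 5.38] turn 0.2
[323.08053707 288.79363072]
```

>>> move_arm([
  [[0,0.04,2,0,0,0,0],[0,0.04,4,0,0,0,0],[0,0.04,5.4,0,0,0,0],[0,0.04,5.4,0,0,0,-0.3],[0,0.04,5.4,0,0,0,-1],[0,0.04,5.4,0,0,0,-1],[0,0.04,5.4,0,0,0,-1],[0,0.04,5.4,0,0,0,-1]],
])

```text
time_s: 18.88
tool_pos: [0.4815, 0.076, 0.1259]
tool_rot: [[-0.217, 0.976, 0.001], [0.976, 0.217, -0.0], [-0.0, 0.001, -1.0]]
force: [1.3, 0.8, -3.1]
grip_width: 0.0109
finger_force: 59.4
```

```bash
python3 -c "from h import *; rd()"
```

```text
t 18.88 pos [0.4815 0.076  0.1259] psi 102.51 F [ 1.3  0.8 -3.1] M [ 0.036 -0.161 -0.002] j6 -16.7 w 0.0109 ff 59.4
```

>>> move_arm([
  [[0,0,0,0,0,4,-1],[0,0,0,0,0,8,-1],[0,0,0,0,0,12,-1],[0,0,0,0,0,16,-1],[0,0,0,0,0,20,-1],[0,0,0,0,0,22,-1],[0,0,0,0,0,22,-1],[0,0,0,0,0,22,-1]],
])

```text
time_s: 19.55
tool_pos: [0.4815, 0.076, 0.1259]
tool_rot: [[0.163, 0.987, 0.001], [0.987, -0.163, -0.0], [0.0, 0.001, -1.0]]
force: [0.5, 0.6, -0.7]
grip_width: 0.0111
finger_force: 60.0
```

```bash
python3 -c "from h import *; rd()"
```

```text
t 19.55 pos [0.4815 0.076  0.1259] psi 80.59 F [ 0.5  0.6 -0.7] M [0.058 0.06  0.462] j6 5.2 w 0.0111 ff 60.0
```

>>> move_arm([
  [[0,0,0,0,0,4,-1],[0,0,0,0,0,8,-1],[0,0,0,0,0,12,-1],[0,0,0,0,0,16,-1],[0,0,0,0,0,20,-1],[0,0,0,0,0,22,-1],[0,0,0,0,0,22,-1],[0,0,0,0,0,22,-1]],
])

```text
time_s: 20.22
tool_pos: [0.4814, 0.076, 0.1258]
tool_rot: [[0.521, 0.854, 0.001], [0.854, -0.521, 0.0], [0.001, 0.001, -1.0]]
force: [-0.3, 1.1, 1.8]
grip_width: 0.0106
finger_force: 60.4
```

```bash
python3 -c "from h import *; rd((.605,.0037,.18),117.7)"
```

```text
t 20.22 pos [0.4814 0.076  0.1258] psi 58.61 F [-0.3  1.1  1.8] M [0.22  0.07  0.481] j6 27.2 w 0.0106 ff 60.4
shift cm [ 0.27 14.32 -5.41] turn -59.1
```

>>> move_arm([
  [[0,0,0,0,0,0,0],[0,0,0,0,0,0,0],[0,0,0,0,0,0,0],[0,0,-3,0,0,0,0],[0,0.5,-5.4,0,0,-7,0],[0,3.5,-5.4,0,0,-14,0],[0,6.5,-5.4,0,0,-21,0],[0.3,9.5,-5.4,0,0,-28,0]],
])

```text
time_s: 20.88
tool_pos: [0.5646, 0.028, 0.1803]
tool_rot: [[0.055, 0.998, 0.002], [0.998, -0.055, -0.001], [-0.0, 0.002, -1.0]]
force: [-0.2, -0.3, 0.3]
grip_width: 0.0427
finger_force: 0.0
```

>>> move_arm([
  [[1,2,0,0,0,-7,0],[2.3,4.2,0,0,0,-14,0],[2.3,4.2,0,0,0,-21,0],[2.3,4.2,0,0,0,-28,0],[2.3,4.2,0,0,0,-31,0],[2.3,4.2,0,0,0,-31,0],[2.3,4.2,0,0,0,-31,0]],
])

```text
time_s: 21.47
tool_pos: [0.6069, 0.0491, 0.1791]
tool_rot: [[-0.46, 0.888, -0.0], [0.888, 0.46, -0.0], [0.0, -0.0, -1.0]]
force: [-0.0, 0.1, 1.3]
grip_width: 0.0429
finger_force: 0.0
```

```bash
python3 -c "
from h import *
c=look('blue'); rd((.605,.0037,.1255),117.7)
print(proj(c,[.605,.0037,.135]))"
```

```text
blue bbox [262, 301, 30, 100, 2498]
315 265 289 mid 277.0
335 265 290 mid 277.5
350 265 291 mid 278.0
365 262 291 mid 276.5
380 264 289 mid 276.5
392 265 288 mid 276.5
t 21.52 pos [0.6069 0.0491 0.1792] psi 117.36 F [-0.6  0.4 -0. ] M [ 0.005 -0.038 -0.004] j6 -33.2 w 0.0428 ff 0.0
shift cm [-3.95 -2.25  5.37] turn -0.3
[273.90419042 366.25691195]
```

>>> move_arm([
  [[-2,-1.1,0,0,0,-0.3,0],[-3.9,-2.2,0,0,0,-0.3,0],[-3.9,-2.2,0,0,0,-0.3,0],[-3.9,-2.2,0,0,0,-0.3,0]],
])

```text
time_s: 21.85
tool_pos: [0.6054, 0.0035, 0.1794]
tool_rot: [[-0.463, 0.886, 0.0], [0.886, 0.463, 0.0], [0.0, 0.0, -1.0]]
force: [-0.6, 0.5, 0.2]
grip_width: 0.0427
finger_force: 0.0
```

```bash
python3 -c "
from h import *
c=look('blue'); rd((.605,.0037,.1255),117.7)
print(proj(c,[.605,.0037,.135]))"
```

```text
blue bbox [308, 228, 27, 99, 2466]
242 309 333 mid 321.0
262 309 333 mid 321.0
277 309 334 mid 321.5
291 309 334 mid 321.5
306 310 334 mid 322.0
318 310 334 mid 322.0
t 21.9 pos [0.6054 0.0043 0.1794] psi 117.65 F [-0.6  0.8 -0.1] M [ 0.033 -0.06  -0.02 ] j6 -37.8 w 0.0427 ff 0.0
shift cm [-0.04 -0.06  5.39] turn -0.1
[321.5095557  288.32871445]
```

>>> move_arm([
  [[0,0,2,0,0,0,0],[0,0,4,0,0,0,0],[0,0,5.4,0,0,0,0],[0,0,5.4,0,0,0,-0.3],[0,0,5.4,0,0,0,-1],[0,0,5.4,0,0,0,-1],[0,0,5.4,0,0,0,-1],[0,0,5.4,0,0,0,-1]],
])

```text
time_s: 22.57
tool_pos: [0.6049, 0.0048, 0.1259]
tool_rot: [[-0.466, 0.885, -0.001], [0.885, 0.466, 0.0], [0.001, -0.001, -1.0]]
force: [-4.1, 0.6, -1.2]
grip_width: 0.0108
finger_force: 59.4
```

```bash
python3 -c "from h import *; rd()"
```

```text
t 22.57 pos [0.6049 0.0048 0.1259] psi 117.78 F [-4.1  0.6 -1.2] M [0.117 0.658 0.092] j6 -37.9 w 0.0108 ff 59.4
```

>>> move_arm([
  [[0,0,0,0,0,4,-1],[0,0,0,0,0,8,-1],[0,0,0,0,0,12,-1],[0,0,0,0,0,16,-1],[0,0,0,0,0,20,-1],[0,0,0,0,0,22,-1],[0,0,0,0,0,22,-1],[0,0,0,0,0,22,-1]],
])

```text
time_s: 23.23
tool_pos: [0.6056, 0.0049, 0.1259]
tool_rot: [[-0.102, 0.995, 0.001], [0.995, 0.102, 0.0], [0.0, 0.001, -1.0]]
force: [-3.0, 1.8, -0.2]
grip_width: 0.0106
finger_force: 59.7
```

```bash
python3 -c "from h import *; rd()"
```

```text
t 23.23 pos [0.6056 0.0049 0.1259] psi 95.88 F [-3.   1.8 -0.2] M [0.348 0.318 0.464] j6 -16.0 w 0.0106 ff 59.7
```

>>> move_arm([
  [[0,0,0,0,0,4,-1],[0,0,0,0,0,8,-1],[0,0,0,0,0,12,-1],[0,0,0,0,0,16,-1],[0,0,0,0,0,20,-1],[0,0,0,0,0,22,-1],[0,0,0,0,0,22,-1],[0,0,0,0,0,22,-1]],
])

```text
time_s: 23.9
tool_pos: [0.6062, 0.0047, 0.1259]
tool_rot: [[0.277, 0.961, 0.002], [0.961, -0.277, 0.0], [0.001, 0.002, -1.0]]
force: [-1.0, 3.0, -0.1]
grip_width: 0.0108
finger_force: 59.6
```

```bash
python3 -c "from h import *; rd((.5067,-.0220,.18),142.7)"
```

```text
t 23.9 pos [0.6062 0.0047 0.1259] psi 73.9 F [-1.   3.  -0.1] M [ 0.398 -0.186  0.437] j6 6.0 w 0.0108 ff 59.6
shift cm [-5.32 -8.81 -5.43] turn -68.8
```

>>> move_arm([
  [[0,0,0,0,0,0,0],[0,0,0,0,0,0,0],[0,0,0,0,0,0,0],[0,0,-3,0,0,0,0],[0,-0.5,-5.4,0,0,-7,0],[-1.8,-3.5,-5.4,0,0,-14,0],[-3.6,-6.2,-5.4,0,0,-21,0],[-5.3,-8.8,-5.4,0,0,-28,0]],
])

```text
time_s: 24.57
tool_pos: [0.5053, -0.0223, 0.1799]
tool_rot: [[-0.211, 0.978, 0.001], [0.978, 0.211, -0.001], [-0.001, 0.001, -1.0]]
force: [-0.4, 0.1, 0.4]
grip_width: 0.0424
finger_force: 0.0
```

>>> move_arm([
  [[0,0,0,0,0,-7,0],[0,0,0,0,0,-14,0],[0,0,0,0,0,-21,0],[0,0,0,0,0,-28,0],[0,0,0,0,0,-35,0],[0,0,0,0,0,-41,0],[0,0,0,0,0,-41,0],[0,0,0,0,0,-41,0]],
])

```text
time_s: 25.23
tool_pos: [0.5063, -0.0221, 0.1795]
tool_rot: [[-0.794, 0.608, 0.001], [0.608, 0.794, -0.0], [-0.001, 0.0, -1.0]]
force: [-0.6, 0.4, 0.4]
grip_width: 0.0429
finger_force: 0.0
```

```bash
python3 -c "
from h import *
c=look('yellow'); rd((.5067,-.0220,.1255),142.7)
print(proj(c,[.5067,-.022,.135]))"
```

```text
yellow bbox [309, 228, 27, 99, 2363]
242 310 334 mid 322.0
262 310 334 mid 322.0
277 310 335 mid 322.5
291 310 335 mid 322.5
306 311 334 mid 322.5
318 311 335 mid 323.0
t 25.28 pos [ 0.5063 -0.0221  0.1795] psi 142.57 F [-0.3 -0.5 -0.2] M [-0.004  0.005  0.05 ] j6 -67.7 w 0.0428 ff 0.0
shift cm [-0.03  0.03  5.4 ] turn -0.1
[322.42247792 289.57705338]
```

>>> move_arm([
  [[0,0,2,0,0,0,0],[0,0,4,0,0,0,0],[0,0,5.4,0,0,0,0],[0,0,5.4,0,0,0,-0.3],[0,0,5.4,0,0,0,-1],[0,0,5.4,0,0,0,-1],[0,0,5.4,0,0,0,-1],[0,0,5.4,0,0,0,-1]],
])

```text
time_s: 25.95
tool_pos: [0.5064, -0.022, 0.1259]
tool_rot: [[-0.796, 0.605, 0.001], [0.605, 0.796, -0.0], [-0.001, 0.0, -1.0]]
force: [-0.5, -0.8, -2.3]
grip_width: 0.0109
finger_force: 59.4
```

```bash
python3 -c "from h import *; rd()"
```

```text
t 25.95 pos [ 0.5064 -0.022   0.1259] psi 142.76 F [-0.5 -0.8 -2.3] M [-0.009  0.067  0.059] j6 -67.9 w 0.0109 ff 59.4
```

>>> move_arm([
  [[0,0,0,0,0,4,-1],[0,0,0,0,0,8,-1],[0,0,0,0,0,12,-1],[0,0,0,0,0,16,-1],[0,0,0,0,0,20,-1],[0,0,0,0,0,22,-1],[0,0,0,0,0,22,-1],[0,0,0,0,0,22,-1]],
])

```text
time_s: 26.62
tool_pos: [0.5065, -0.0218, 0.1259]
tool_rot: [[-0.513, 0.858, 0.001], [0.858, 0.513, -0.0], [-0.001, 0.001, -1.0]]
force: [-0.2, 0.8, -0.2]
grip_width: 0.0107
finger_force: 60.1
```

```bash
python3 -c "from h import *; rd()"
```

```text
t 26.62 pos [ 0.5065 -0.0218  0.1259] psi 120.87 F [-0.2  0.8 -0.2] M [0.121 0.032 0.443] j6 -46.0 w 0.0107 ff 60.1
```

>>> move_arm([
  [[0,0,0,0,0,4,-1],[0,0,0,0,0,8,-1],[0,0,0,0,0,12,-1],[0,0,0,0,0,16,-1],[0,0,0,0,0,20,-1],[0,0,0,0,0,22,-1],[0,0,0,0,0,22,-1],[0,0,0,0,0,22,-1]],
])

```text
time_s: 27.28
tool_pos: [0.5067, -0.0218, 0.1259]
tool_rot: [[-0.155, 0.988, 0.001], [0.988, 0.155, -0.0], [-0.0, 0.001, -1.0]]
force: [1.9, 1.2, 1.4]
grip_width: 0.0111
finger_force: 60.3
```

```bash
python3 -c "from h import *; rd((.5802,.1016,.18),169.1)"
```

```text
t 27.28 pos [ 0.5067 -0.0218  0.1259] psi 98.89 F [1.9 1.2 1.4] M [ 0.27  -0.063  0.401] j6 -24.0 w 0.0111 ff 60.3
shift cm [11.05  9.18 -5.4 ] turn -70.2
```

>>> move_arm([
  [[0,0,0,0,0,0,0],[0,0,0,0,0,0,0],[0,0,0,0,0,0,0],[0,0,-3,0,0,0,0],[0.4,0.3,-5.4,0,0,-7,0],[3.5,3,-5.4,0,0,-14,0],[6.5,5.4,-5.4,0,0,-21,0],[9.5,7.9,-5.4,0,0,-28,0]],
])

```text
time_s: 27.95
tool_pos: [0.5707, 0.0847, 0.1803]
tool_rot: [[-0.602, 0.798, 0.002], [0.798, 0.602, -0.0], [-0.001, 0.001, -1.0]]
force: [0.3, -0.3, -0.3]
grip_width: 0.0426
finger_force: 0.0
```

>>> move_arm([
  [[0.7,1.9,0,0,0,-7,0],[0.7,1.9,0,0,0,-14,0],[0.7,1.9,0,0,0,-21,0],[0.7,1.9,0,0,0,-28,0],[0.7,1.9,0,0,0,-35,0],[0.7,1.9,0,0,0,-42,0],[0.7,1.9,0,0,0,-42,0],[0.7,1.9,0,0,0,-42,0]],
])

```text
time_s: 28.62
tool_pos: [0.5807, 0.101, 0.1792]
tool_rot: [[-0.98, 0.198, -0.0], [0.198, 0.98, -0.0], [0.0, -0.0, -1.0]]
force: [0.3, -0.9, 0.1]
grip_width: 0.0428
finger_force: 0.0
```

```bash
python3 -c "
from h import *
HUE['green']=(40,85)
c=look('green'); rd((.5802,.1016,.1255),169.1)
print(proj(c,[.5802,.1016,.135]))"
```

```text
green bbox [310, 226, 26, 25, 251]
229 315 330 mid 322.5
234 311 331 mid 321.0
238 311 332 mid 321.5
241 311 332 mid 321.5
245 310 335 mid 322.5
248 332 335 mid 333.5
t 28.67 pos [0.5807 0.101  0.1792] psi 168.55 F [-0.2 -0.6 -0. ] M [ 0.041 -0.021 -0.015] j6 -79.5 w 0.0428 ff 0.0
shift cm [0.06 0.05 5.37] turn -0.6
[322.49494082 288.04410539]
```

>>> move_arm([
  [[0.05,0.05,2,0,0,-0.5,0],[0.05,0.05,4,0,0,-0.5,0],[0.05,0.05,5.4,0,0,-0.5,0],[0.05,0.05,5.4,0,0,-0.5,-0.3],[0.05,0.05,5.4,0,0,-0.5,-1],[0.05,0.05,5.4,0,0,-0.5,-1],[0.05,0.05,5.4,0,0,-0.5,-1],[0.05,0.05,5.4,0,0,-0.5,-1]],
])

```text
time_s: 29.33
tool_pos: [0.5806, 0.1015, 0.126]
tool_rot: [[-0.982, 0.187, 0.001], [0.187, 0.982, -0.0], [-0.001, -0.0, -1.0]]
force: [-0.5, -1.2, -2.3]
grip_width: 0.0111
finger_force: 59.6
```

```bash
python3 -c "from h import *; rd()"
```

```text
t 29.33 pos [0.5806 0.1015 0.126 ] psi 169.25 F [-0.5 -1.2 -2.3] M [-0.097  0.102  0.077] j6 -80.2 w 0.0111 ff 59.6
```

>>> move_arm([
  [[0,0,0,0,0,4,-1],[0,0,0,0,0,8,-1],[0,0,0,0,0,12,-1],[0,0,0,0,0,16,-1],[0,0,0,0,0,20,-1],[0,0,0,0,0,22,-1],[0,0,0,0,0,22,-1],[0,0,0,0,0,22,-1]],
])

```text
time_s: 30.0
tool_pos: [0.5806, 0.1015, 0.1259]
tool_rot: [[-0.842, 0.539, 0.001], [0.539, 0.842, -0.001], [-0.001, 0.0, -1.0]]
force: [-0.7, -0.4, -0.2]
grip_width: 0.011
finger_force: 60.2
```

```bash
python3 -c "from h import *; rd()"
```

```text
t 30.0 pos [0.5806 0.1015 0.1259] psi 147.37 F [-0.7 -0.4 -0.2] M [-0.29   0.16   0.429] j6 -58.3 w 0.011 ff 60.2
```

>>> move_arm([
  [[0,0,0,0,0,4,-1],[0,0,0,0,0,8,-1],[0,0,0,0,0,12,-1],[0,0,0,0,0,16,-1],[0,0,0,0,0,20,-1],[0,0,0,0,0,22,-1],[0,0,0,0,0,22,-1],[0,0,0,0,0,22,-1]],
])

```text
time_s: 30.67
tool_pos: [0.5805, 0.1014, 0.1259]
tool_rot: [[-0.579, 0.815, 0.001], [0.815, 0.579, -0.001], [-0.001, 0.0, -1.0]]
force: [-1.2, -2.7, 2.9]
grip_width: 0.0111
finger_force: 60.5
```

```bash
python3 -c "from h import *; rd((.5432,.0399,.24),125)"
```

```text
t 30.67 pos [0.5805 0.1014 0.1259] psi 125.4 F [-1.2 -2.7  2.9] M [-0.409  0.268  0.459] j6 -36.3 w 0.0111 ff 60.5
shift cm [ -2.86  -6.6  -11.41] turn 0.4
```

Green is done. I'll release, lift over the centre and check the collar lines.

>>> move_arm([
  [[0,0,0,0,0,0,0],[0,0,0,0,0,0,0],[0,0,0,0,0,0,0],[0,0,-3,0,0,0,0],[0,0,-6,0,0,0,0],[0,-2,-9,0,0,0,0],[0,-4,-11.4,0,0,0,0],[0,-6.6,-11.4,0,0,0,0]],
])

```text
time_s: 31.33
tool_pos: [0.5295, 0.0637, 0.2449]
tool_rot: [[-0.579, 0.816, 0.011], [0.816, 0.579, -0.0], [-0.006, 0.009, -1.0]]
force: [1.6, -0.2, -0.2]
grip_width: 0.0428
finger_force: 0.0
```

>>> move_arm([
  [[-2.8,0,0,0,0,0,0],[-2.8,0,0,0,0,0,0],[-2.8,0,0,0,0,0,0],[-2.8,0,0,0,0,0,0]],
])

```text
time_s: 31.67
tool_pos: [0.5428, 0.0409, 0.2393]
tool_rot: [[-0.577, 0.817, 0.0], [0.817, 0.577, 0.001], [0.0, 0.0, -1.0]]
force: [0.2, 0.2, -0.4]
grip_width: 0.0429
finger_force: 0.0
```

```bash
python3 -c "
from h import *
c=robot.capture('wrist'); rd(); cv2.imwrite('pics/w5.png',c['pixels'][:,:,::-1])"
```

```text
t 31.72 pos [0.5427 0.0412 0.2392] psi 125.28 F [-0.3  0.4 -0.4] M [-0.025  0.009  0.009] j6 -42.7 w 0.0427 ff 0.0
```

View pics/w5.png

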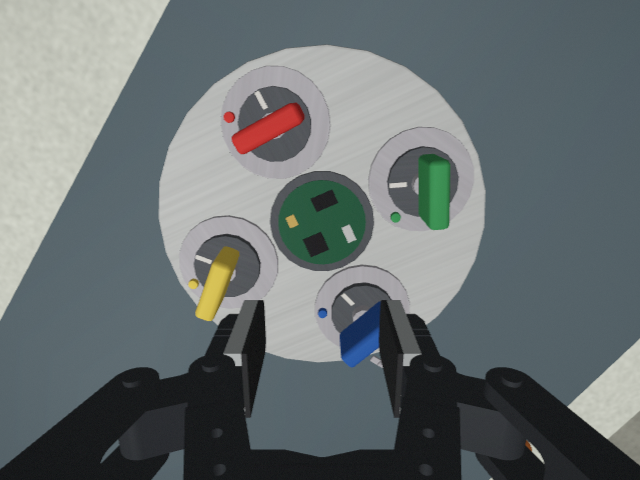

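In the picture, the white lines stand about 51° (red), 44° (blue), 42° (yellow) and 45° (green) clockwise of their pins. All four are inside the 29–73° window, the fingers are clear, and nothing else has been touched. I'll hand it in.

```bash
python3 -c "
from station import robot
print(robot.finish_job())"
```

```text
the job is handed in; nothing more can be done
None
```

I tightened all four screws in the order red, blue, yellow, green over two passes, each ending about 42–51° past its bite by the collar lines. I let go of the screws and handed the job in at about 32 s; no verdict came back.

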